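Load the label tape from its post into the tape dispenser

TASK

The roll of masking tape used to label syrup bottles is stored on the steel post in the wooden caddy; load it into the tape dispenser. Slide it up off the post, lay it flat and wholly on the round cork mat and let go, then take it again at a slant so that you can turn it up on its edge, and seat it in the dispenser's cradle, down on both rollers between the two cheeks, and let go. Lower the roll each time rather than dropping it, and leave the shaker, tumblers and jigger where they stand.

Things in the scene. Friction and masses are not known exactly. Their poses are not given: they have to be found in the camera images.
- roll: Roll of beige masking tape on a cardboard core: outside diameter 60 mm, bore diameter 28 mm, 36 mm wide along its axis, about 70 g. Origin at the centre of one end face (the lower one at the start), z along its axis through the bore. It starts flat on the caddy's floor, round the post.
- roll_center (a point): Centre of the roll: on its axis, 18 mm from either end face (z along the axis).
- caddy: Fixed open-topped dark wooden box, 152 x 152 mm outside, 55 mm high, walls and floor 6 mm thick, with the upright steel post in its middle. Origin at the centre of its underside, x and y along its sides, z up. Its walls stop a gripper that leans over far; reach in from above.
- post_top (a point): Top of the upright steel post in the caddy: post diameter 21 mm, top 66 mm above the caddy's underside, 24 mm above the stored roll's upper face.
- mat: Fixed round cork mat, diameter 136 mm, 4 mm thick, lying on the trolley top. Origin at the centre of its underside, z up.
- dispenser: Fixed black tape dispenser. Origin on its underside below the middle of the cradle; x is the direction a seated roll's axis takes, y runs along the dispenser towards its serrated steel blade. Base plate 75 mm (x) by 155 mm (y from -43 to +112), 10 mm high. Blade carrier at y = +92 to +116, 43 mm high. The cradle is told under seat.
- seat (a point): Where a seated roll's centre lies, 46 mm above the dispenser's underside; axes as the dispenser's. Cradle round it: two steel rollers, 10 mm thick, lying along x at y = -16 and +16, their axes 15 mm above the underside; two upright cheeks at x = -24 and +24, 4 mm thick, y from -22 to +22, tops 38 mm above the underside, 44 mm clear between them.
- shaker: Stainless cocktail shaker, standing, 86 mm across, 205 mm tall; origin at the centre of its base, z up. Leave alone.
- tumbler_a: Clear glass tumbler, 78 mm across, 90 mm tall; origin at the centre of its base, z up. Leave alone.
- tumbler_b: The other clear glass tumbler, the same size. Leave alone.
- jigger: Chrome double-cone jigger, 48 mm across, 82 mm tall; origin at the centre of its base, z up. Leave alone.
Mind the look-alikes: they are no part of the job. Of the things like the caddy, leave any that is orange or turquoise; of the rest the smaller one is meant.

How it is judged (in metres and radians):
On the way, in this order (a step that is already met when the one before it is completed fails the run):
1. the roll has been slid up clear of the post: the whole of it is above the post's top (z of roll_center in the frame of post_top above 0.02 m), for 0.05 s.
2. the roll lies flat, wholly on the cork mat (its centre within 38 mm of the mat's), let go and at rest (horizontal distance between roll_center and mat below 0.038 m and z of roll_center in the frame of mat below 0.026 m and angle between the z axis of roll and the z axis of mat, either way round below 0.1 rad and contact force between roll and the fingers below 0.05 N and linear speed of roll below 0.02 m/s), for 0.2 s.
At the end, for the whole second after the job is handed in: The roll stands on its edge in the dispenser's cradle, on both rollers between the cheeks: its centre within 8 mm of the seat along the axis, 5 mm along the dispenser and 4 mm in height, its axis within 0.15 rad of the dispenser's x, let go and at rest (x of roll_center in the frame of seat between -0.008 and 0.008 m and y of roll_center in the frame of seat between -0.005 and 0.005 m and z of roll_center in the frame of seat between -0.004 and 0.004 m and angle between the z axis of roll and the x axis of dispenser, either way round below 0.15 rad and linear speed of roll below 0.02 m/s and contact force between roll and the fingers below 0.05 N); the robot touches nothing.
It fails at once if the shaker is shifted by more than 20 mm or tipped (distance of shaker from where it was at the start of the episode above 0.02 m or angle between shaker's own z axis and vertical above 0.3 rad).
It fails at once if the tumbler a is shifted by more than 20 mm or tipped (distance of tumbler_a from where it was at the start of the episode above 0.02 m or angle between tumbler_a's own z axis and vertical above 0.3 rad).
It fails at once if the tumbler b is shifted by more than 20 mm or tipped (distance of tumbler_b from where it was at the start of the episode above 0.02 m or angle between tumbler_b's own z axis and vertical above 0.3 rad).
It fails at once if the jigger is shifted by more than 20 mm or tipped (distance of jigger from where it was at the start of the episode above 0.02 m or angle between jigger's own z axis and vertical above 0.3 rad).
It fails at once if the roll is dropped: faster than 0.6 m/s while the fingers do not hold it (linear speed of roll above 0.6 m/s and contact force between roll and the fingers below 0.05 N).
It also fails if it takes over 54 s, if anything falls off the work surface, if the arm or the gripper's body presses on something with over 40 N, if the wrist force passes 120 N, or if a joint passes its speed limit or range.

ROBOT

A 6-joint arm with a two-finger parallel gripper is mounted at the origin on the work surface. World frame = base frame: x ahead of the robot, y to its left, z up, the work surface at z = 0. Lengths are in m, angles in degrees, forces in N, time in s.
With the tool pointing down it reaches from about 0.35 to 0.8 m from the base axis. Payload 7.3 kg.
Tool frame: the origin (TCP) lies at the very end of the fingers, on their centre line; the grasp point (between the pads) lies 19 mm behind it; z points along the fingers, x is the direction in which the jaws open and shut, and the axes are right-handed (so a half turn about z gives the same grasp; the last joint's range is limited). The gripper opens to 85 mm and grips with 20 to 120 N. Pads are 22 mm wide; open, the fingers measure 114 mm over their backs; the gripper's body (76 mm by 85 mm) begins 54 mm behind the grasp point. The pads swing forward as they close: fully open they stand 13 mm farther back than shut.
Start: joints at [59.817, 19.595, 87.324, -0, 73.075, -8.365], TCP at [0.195, 0.487, 0.211] pointing down, gripper open.
Joint ranges: [-145.02, 145.02], [-44.19, 115.74], [2.07, 154.8], [-57.11, 237.11], [16.16, 152.29], [-177.93, 177.93]. Speed limits (degrees/s): [147.25, 147.25, 180, 180, 180, 180].

INTERFACE

Orientations are given as a 3x3 rotation matrix whose columns are the frame's x, y, z axes.
In Python, from workcell import env gives the robot as it stands. The module is installed in compiled form; this text tells all that it offers.
- The arm moves only by the shell command python3 -m inch 'ROWS' [FORCE]. ROWS is a JSON object of lists of equal length, an entry for each row: "slide": the shift along the world's x, y, z in units of 30 mm (1.0 is 30 mm), a list of three; "rotation": the turn, a rotation vector about the world's x, y, z in units of 5 degrees (1.0 is 5 degrees), a list of three; "fingers": the opening, from -1 (shut) to 1 (fully open). In form: {"slide": [[x, y, z], ...], "rotation": [[ax, ay, az], ...], "fingers": [fingers, ...]}. A call has 1 to 20 rows; each row is the pose to reach, as a shift and turn from the pose commanded when the call began; what a row does not reach only later rows make up. A row lasts 1/12 s, in which the tool goes at most 41.7 mm and 7.16 degrees, less where a joint would pass 70% of its speed; a pose out of reach is approached as far as the arm can. A call with a gripper value outside its range is refused whole. The fingers move at their own pace and stop on an object; FORCE is the grip in N (left out, the last holds). Time passes only in rows, so rows that repeat a pose let the fingers close. It gives the time, the measured TCP pose, the force and the opening at its end, in the units of the state.
- env.get_obs(): the state, without advancing time (a new reading comes with each control period).
- env.capture(name): name is "scene" or "side" or "wrist"; returns the picture (420x560x3 uint8, red, green, blue); there is no depth.
- env.camera_model(name): a dict with "fx", "fy", "cx", "cy" (pixels), "T" (4x4, takes a point from camera to world coordinates); the wrist camera has in their place "hand_eye" (4x4, takes a point from camera to tool coordinates, whose origin is the TCP and whose axes are the tool frame's). Camera axes: x right, y up, looking along -z (the intrinsics and any distortion apply to the point x, -y, -z); pixel columns grow to the right and rows downward; lengths in m; the calibration is good to about 2 mm. A picture is of the moment at which its call begins: read the wrist's pose just before it. camera_model takes no time and is no camera call.
- env.sign_off(): hands the job in, once; it reports no verdict.
The state is a dict: "time_s": time; "joint_positions": joint angles; "joint_vel": joint speeds; "tau": joint torques, N m; "ee_pos": TCP position; "eef_rot": TCP orientation; "ft_force": force on the tool from outside, world axes, zero at the start; "torque": the same for the moment, N m; "gripper_width": finger opening in m.
Only numpy, scipy, OpenCV 4.12 (cv2) and the standard library are available. Lean on these libraries where they do the work, as an engineer would, in place of code of your own. Each camera call takes 0.05 s, during which the arm holds its last target. There are 200 camera calls.

## Working session

There is one attempt and no reset: what is moved stays moved. The work goes in short steps, Python scripts to look and compute and a shell command to move; the robot and the scene stay as the last step left them, time stands still between calls to the robot, and variables do not carry over. Pictures are saved under pics/ and viewed, about 8 in all and at most 12, crops included, and the job is handed in when it is done.

```bash
mkdir -p pics
python3 - <<'E'
from workcell import env
import cv2,numpy as np
np.set_printoptions(precision=4,suppress=True)
for n in ["scene","side","wrist"]:
    im=env.capture(n); cv2.imwrite(f"pics/{n}0.png",im[:,:,::-1]); m=env.camera_model(n); print(n,m)
o=env.get_obs(); print(o)
E
```

```text
scene {'fx': 393.41194852670156, 'fy': 393.41194852670156, 'cx': 282.1209294278922, 'cy': 212.73613729495864, 'T': array([[-0.307 , -0.7672,  0.5632,  1.1134],
       [ 0.9517, -0.2438,  0.1867,  0.1904],
       [-0.0059,  0.5933,  0.805 ,  0.9294],
       [ 0.    ,  0.    ,  0.    ,  1.    ]])}
side {'fx': 464.89352944577774, 'fy': 464.89352944577774, 'cx': 278.57605989502764, 'cy': 216.33376771280837, 'T': array([[ 0.8456,  0.2944, -0.4454, -0.1208],
       [-0.5339,  0.4725, -0.7012, -1.0062],
       [ 0.004 ,  0.8307,  0.5567,  0.8838],
       [ 0.    ,  0.    ,  0.    ,  1.    ]])}
wrist {'fx': 339.2697620235182, 'fy': 339.2697620235182, 'cx': 281.5843312789872, 'cy': 210.2803844017701, 'hand_eye': array([[ 1.    , -0.0003, -0.0001,  0.0012],
       [-0.0004, -0.9483, -0.3173, -0.0823],
       [-0.    ,  0.3173, -0.9483, -0.1628],
       [ 0.    ,  0.    ,  0.    ,  1.    ]])}
{'time_s': 0.15, 'joint_positions': array([59.8174, 19.6285, 87.3617, -0.0004, 73.0738, -8.3651]), 'joint_vel': array([ 0.175 , -0.1184, -0.152 , -0.0629,  0.0079,  0.1131]), 'tau': array([  0.0016, -43.3905, -24.615 ,  -0.0001,   0.0058,   0.    ]), 'ee_pos': array([0.1949, 0.4871, 0.2107]), 'eef_rot': array([[ 0.3716,  0.9284, -0.0006],
       [ 0.9284, -0.3717, -0.001 ],
       [-0.0011, -0.0002, -1.    ]]), 'ft_force': array([0.758 , 0.0551, 1.172 ]), 'torque': array([-0.0341,  0.0158,  0.0083]), 'gripper_width': 0.08584177104009118}
```

View pics/scene0.png

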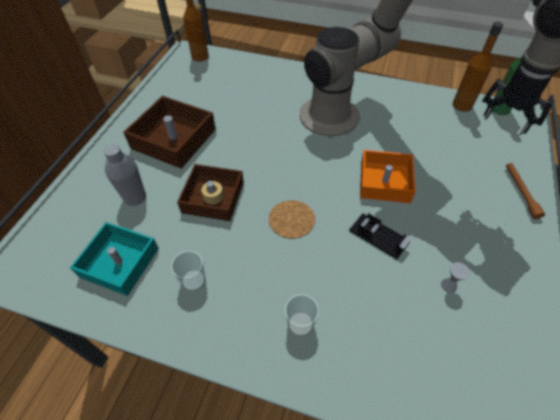

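View pics/side0.png

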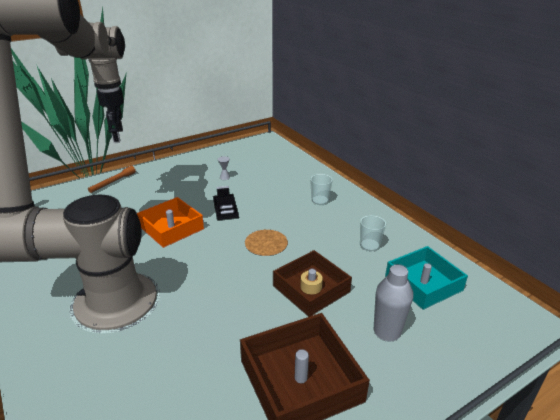

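Scene: the small dark caddy with the roll is at (212,193), mat (292,219), dispenser (380,234). The side view has the caddy at (312,282), mat (266,242) and dispenser (226,205). Next I'll measure them and enlarge the dispenser.

```bash
cat > h.py <<'E'
from workcell import env
import cv2,numpy as np
np.set_printoptions(precision=4,suppress=True)
def cam(n,o=None):
    m=env.camera_model(n)
    if n=="wrist":
        o=o or env.get_obs(); W=np.eye(4); W[:3,:3]=o["eef_rot"]; W[:3,3]=o["ee_pos"]; m["T"]=W@m["hand_eye"]
    return m
def ray(m,uv):
    uv=np.atleast_2d(uv).astype(float)
    d=np.c_[(uv[:,0]-m["cx"])/m["fx"],-(uv[:,1]-m["cy"])/m["fy"],-np.ones(len(uv))]
    return m["T"][:3,3], d@m["T"][:3,:3].T
def plane(m,uv,z):
    c,d=ray(m,uv); return c+d*((z-c[2])/d[:,2])[:,None]
def proj(m,P):
    p=(np.atleast_2d(P)-m["T"][:3,3])@m["T"][:3,:3]
    return np.c_[m["cx"]-m["fx"]*p[:,0]/p[:,2], m["cy"]+m["fy"]*p[:,1]/p[:,2]]
def blob(mask,uv,r):
    k=np.zeros_like(mask); cv2.circle(k,uv,r,255,-1); mask=mask&k
    cs,_=cv2.findContours(mask,cv2.RETR_EXTERNAL,cv2.CHAIN_APPROX_NONE)
    return max(cs,key=cv2.contourArea)[:,0]
def circ(P):  # algebraic circle fit
    A=np.c_[P[:,:2],np.ones(len(P))]; s=np.linalg.lstsq(A,(P[:,:2]**2).sum(1),rcond=None)[0]
    c=s[:2]/2; return c,np.sqrt(s[2]+c@c)
E
python3 - <<'E'
from h import *
out=[]
for n,mat,roll,dis in [("scene",(292,219),(212,192),(380,234)),("side",(266,242),(312,282),(226,205))]:
    im=cv2.imread(f"pics/{n}0.png"); m=cam(n); hsv=cv2.cvtColor(im,cv2.COLOR_BGR2HSV)
    print(n,"hsv mat",hsv[mat[1],mat[0]],"roll",hsv[roll[1]-6:roll[1]+8:2,roll[0]-8].tolist())
    mk=cv2.inRange(hsv,(5,90,60),(25,255,255))
    c=blob(mk,mat,32); print(" mat",circ(plane(m,c,.004)))
    x,y=dis; cr=cv2.resize(im[y-35:y+35,x-45:x+45],(720,560),interpolation=cv2.INTER_CUBIC)
    x,y=roll; cr2=cv2.resize(im[y-35:y+35,x-45:x+45],(720,560),interpolation=cv2.INTER_CUBIC)
    out.append(np.vstack([cr,cr2]))
cv2.imwrite("pics/crops.png",cv2.resize(np.hstack(out),(770,599),interpolation=cv2.INTER_AREA))
E
```

```text
scene hsv mat [ 16 128 146] roll [[21, 99, 176], [21, 96, 183], [22, 96, 184], [22, 96, 181], [21, 98, 159], [20, 104, 108], [20, 112, 89]]
 mat (array([0.477 , 0.0077]), np.float64(0.06369919891491413))
side hsv mat [ 15 143 186] roll [[21, 112, 202], [21, 114, 202], [20, 111, 206], [20, 114, 188], [21, 117, 142], [21, 119, 143], [21, 119, 141]]
 mat (array([0.4727, 0.0022]), np.float64(0.06492321732950085))
```

View pics/crops.png

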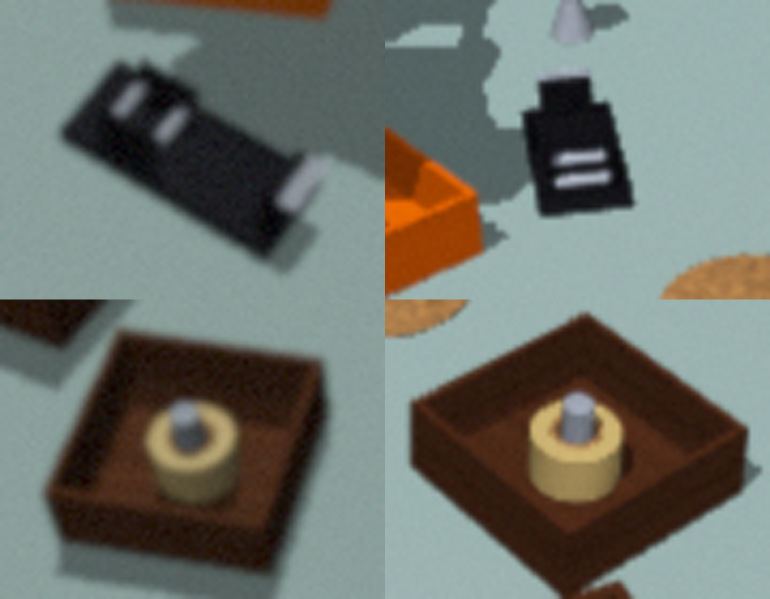

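Run:
```python
from h import *
s=cam("scene"); d=cam("side"); k=385/90
S=lambda c,x,y,bx=0,by=0:[c[0]-45+(x-bx)/k, c[1]-35+(y-by)/k]
print("rollers scene",plane(s,[S((380,234),128,100),S((380,234),172,125)],.02))
print("rollers side",plane(d,[S((226,205),581,180,385),S((226,205),580,158,385)],.02))
print("blade scene",plane(s,[S((380,234),302,180)],.045),"side",plane(d,[S((226,205),565,74,385)],.045))
print("post scene",plane(s,[S((212,192),185,405,0,299.5)],.066),"side",plane(d,[S((312,282),578,397,385,299.5)],.066))
for n,r,m in [("scene",(212,194),s),("side",(312,283),d)]:
    hsv=cv2.cvtColor(cv2.imread(f"pics/{n}0.png"),cv2.COLOR_BGR2HSV)
    c=blob(cv2.inRange(hsv,(17,70,70),(26,160,255)),r,20)
    P=plane(m,c,.042); # keep upper-half outline (rear rim) seen from cam
    v=np.array(m["T"][:2,3])-P[:,:2].mean(0); v/=np.linalg.norm(v)
    q=(P[:,:2]-np.median(P[:,:2],0))@v
    print("roll",n,len(c),circ(P[q<0.0]),circ(P[q<-.01]))
for n,uvs,m in [("scene",[(190,285),(302,330),(130,198),(452,290)],s)]:
    print("obst",plane(m,uvs,.0))
```

```text
rollers scene [[0.4386 0.2121 0.02  ]
 [0.4496 0.2431 0.02  ]]
rollers side [[0.4356 0.1963 0.02  ]
 [0.4496 0.2256 0.02  ]]
blade scene [[0.4843 0.3253 0.045 ]] side [[0.4816 0.3127 0.045 ]]
post scene [[ 0.466  -0.2428  0.066 ]] side [[ 0.472 -0.243  0.066]]
roll scene 84 (array([ 0.4666, -0.244 ]), np.float64(0.02473074036977169)) (array([ 0.4643, -0.245 ]), np.float64(0.023427293746695246))
roll side 86 (array([ 0.4713, -0.2414]), np.float64(0.023769911175155235)) (array([ 0.4722, -0.2407]), np.float64(0.02318962031951844))
obst [[ 0.7566 -0.1811 -0.    ]
 [ 0.7821  0.128   0.    ]
 [ 0.5499 -0.481   0.    ]
 [ 0.5651  0.4641  0.    ]]
```

```bash
python3 -m inch '{"slide":[[7.5,-8.4,1.3],[7.5,-8.4,1.3],[7.5,-8.4,1.3],[7.5,-8.4,1.3],[7.5,-8.4,1.3],[7.5,-8.4,1.3],[7.5,-8.4,1.3],[7.5,-8.4,1.3],[7.5,-8.4,1.3],[7.5,-8.4,1.3],[7.5,-8.4,1.3],[7.5,-8.4,1.3],[7.5,-8.4,1.3],[7.5,-8.4,1.3]],"rotation":[[0,0,0],[0,0,0],[0,0,0],[0,0,0],[0,0,0],[0,0,0],[0,0,0],[0,0,0],[0,0,0],[0,0,0],[0,0,0],[0,0,0],[0,0,0],[0,0,0]],"fingers":[1,1,1,1,1,1,1,1,1,1,1,1,1,1]}' 40
python3 - <<'E'
from h import *
import json
o=env.get_obs(); im=env.capture("wrist"); cv2.imwrite("pics/w1.png",im[:,:,::-1])
np.savez("pics/w1.npz",T=cam("wrist",o)["T"]); print(o["ee_pos"],o["eef_rot"],o["joint_positions"],o["time_s"])
E
```

```text
time_s: 1.32
ee_pos: [0.4192, 0.2365, 0.2501]
eef_rot: [[0.37, 0.929, -0.0], [0.929, -0.37, 0.0], [-0.0, -0.0, -1.0]]
ft_force: [-0.4, 0.6, -0.2]
gripper_width: 0.0853
[0.4192 0.2365 0.2501] [[ 0.3695  0.9292 -0.0004]
 [ 0.9292 -0.3695  0.0001]
 [-0.0001 -0.0004 -1.    ]] [ 20.2902  13.2804  89.9035   0.013   76.8354 -48.0266] 1.3167
```

View pics/w1.png

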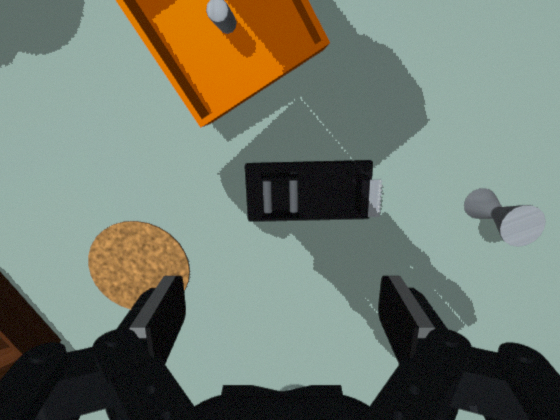

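Wrist picture: the dispenser has rollers at (267,196) and (294,196) and its blade at (376,195). The mat is at (138,264).

Run:
```python
from h import *
im=cv2.imread("pics/w1.png"); m=env.camera_model("wrist"); m["T"]=np.load("pics/w1.npz")["T"]
hsv=cv2.cvtColor(im,cv2.COLOR_BGR2HSV); g=hsv[:,:,2]
c=blob(cv2.inRange(hsv,(5,90,60),(25,255,255)),(138,264),57); print("mat",circ(plane(m,c,.004)))
mk=((g>75)&(hsv[:,:,1]<60)).astype(np.uint8)*255
R=[]
for uv in [(267,196),(294,196)]:
    b=blob(mk,uv,13) if 0 else None
    sub=np.zeros_like(mk); sub[176:216,uv[0]-9:uv[0]+10]=mk[176:216,uv[0]-9:uv[0]+10]
    cs=max(cv2.findContours(sub,0,1)[0],key=cv2.contourArea); r=cv2.minAreaRect(cs); print(r)
    P=plane(m,[r[0]],.018)[0]; R.append(P); bx=plane(m,cv2.boxPoints(r),.018); print(P,bx[:,:2].tolist())
y=R[1]-R[0]; print("sep",np.linalg.norm(y),"yaw y",np.degrees(np.arctan2(y[1],y[0])),"mid",(R[0]+R[1])/2)
blk=blob(cv2.inRange(g,0,45),(308,190),80); ra=cv2.minAreaRect(blk); print("body",ra); print(plane(m,cv2.boxPoints(ra),.01))
for p in ([176,0],[176,1]):pass
print(mk[170:222:3,255:305].astype(bool).astype(int).sum(1))
```

```text
mat (array([0.4691, 0.0079]), np.float64(0.06227430851035953))
((266.5, 197.0), (30.0, 7.0), 90.0)
[0.4433 0.2086 0.018 ] [[0.42451515787173333, 0.21184079665808767], [0.42760080994091054, 0.2196086862886658], [0.4626090478765196, 0.2052613407756685], [0.45943211249514204, 0.1972635438276918]]
((293.0, 196.5), (31.0, 6.0), 90.0)
[0.4545 0.2387 0.018 ] [[0.43527617473153485, 0.24224537585067868], [0.4379184680463126, 0.2488971412995933], [0.4744090345929167, 0.23496729523094806], [0.4716859689850238, 0.22811209574039276]]
sep 0.032102924737810616 yaw y 69.4602129366817 mid [0.4489 0.2236 0.018 ]
body ((309.0663146972656, 190.2841339111328), (58.31679916381836, 127.17823791503906), 88.63607025146484)
[[0.3962 0.1996 0.01  ]
 [0.4489 0.342  0.01  ]
 [0.5205 0.3222 0.01  ]
 [0.465  0.1715 0.01  ]]
[ 0  0  0  0 14 14 14 14 15 14 14 14 14 14  6  0  0 39]
```

```bash
python3 -m inch '{"slide":[[0.7,-15.7,-1.7],[0.7,-15.7,-1.7],[0.7,-15.7,-1.7],[0.7,-15.7,-1.7],[0.7,-15.7,-1.7],[0.7,-15.7,-1.7],[0.7,-15.7,-1.7],[0.7,-15.7,-1.7],[0.7,-15.7,-1.7],[0.7,-15.7,-1.7],[0.7,-15.7,-1.7],[0.7,-15.7,-1.7],[0.7,-15.7,-1.7],[0.7,-15.7,-1.7],[0.7,-15.7,-1.7],[0.7,-15.7,-1.7],[0.7,-15.7,-1.7],[0.7,-15.7,-1.7]],"rotation":[[0,0,0],[0,0,0],[0,0,0],[0,0,0],[0,0,0],[0,0,0],[0,0,0],[0,0,0],[0,0,0],[0,0,0],[0,0,0],[0,0,0],[0,0,0],[0,0,0],[0,0,0],[0,0,0],[0,0,0],[0,0,0]],"fingers":[1,1,1,1,1,1,1,1,1,1,1,1,1,1,1,1,1,1]}'
python3 - <<'E'
from h import *
o=env.get_obs(); im=env.capture("wrist"); im=np.ascontiguousarray(im[:,:,::-1]); cv2.imwrite("pics/w2.png",im)
m=cam("wrist",o); print(o["ee_pos"],o["joint_positions"],o["time_s"])
hsv=cv2.cvtColor(im,cv2.COLOR_BGR2HSV)
uv=proj(m,[[.469,-.243,.042]])[0].astype(int); print(uv)
c=blob(cv2.inRange(hsv,(15,60,60),(28,180,255)),tuple(int(v) for v in uv),70); print(len(c),cv2.boundingRect(c))
P=plane(m,c,.042); print("roll",circ(P)); print("mean",P.mean(0))
cv2.drawContours(im,[c[:,None]],-1,(0,0,255),1); cv2.imwrite("pics/w2b.png",im)
E
```

```text
time_s: 2.87
ee_pos: [0.4414, -0.2345, 0.1995]
eef_rot: [[0.37, 0.929, 0.0], [0.929, -0.37, -0.0], [0.0, 0.0, -1.0]]
ft_force: [-0.8, -0.6, 0.5]
gripper_width: 0.0857
[ 0.4414 -0.2345  0.1995] [ -36.785    17.5258   92.2954    0.0092   70.1539 -105.0682] 2.8667
[282 213]
179 (256, 178, 61, 65)
roll (array([ 0.468 , -0.2393]), np.float64(0.0317107397575234))
mean [ 0.4673 -0.2391  0.042 ]
```

View pics/w2b.png

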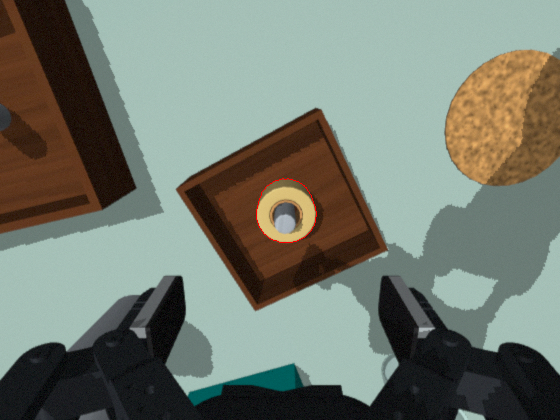

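The roll is at (286,211) px, which puts it at about (0.469,-0.240). Descending now.

```bash
python3 -m inch '{"slide":[[0.93,-0.2,-1],[0.93,-0.2,-2],[0.93,-0.2,-3],[0.93,-0.2,-4],[0.93,-0.2,-5],[0.93,-0.2,-5.7],[0.93,-0.2,-6.1],[0.93,-0.2,-6.3],[0.93,-0.2,-6.3],[0.93,-0.2,-6.3],[0.93,-0.2,-6.3]],"rotation":[[0,0,0],[0,0,0],[0,0,0],[0,0,0],[0,0,0],[0,0,0],[0,0,0],[0,0,0],[0,0,0],[0,0,0],[0,0,0]],"fingers":[1,1,1,1,1,1,1,1,1,1,1]}'
python3 - <<'E'
from h import *
im=env.capture("wrist"); cv2.imwrite("pics/w3.png",im[:,:,::-1])
E
```

```text
time_s: 3.83
ee_pos: [0.4698, -0.242, 0.0114]
eef_rot: [[0.371, 0.928, 0.002], [0.928, -0.371, -0.001], [-0.0, 0.002, -1.0]]
ft_force: [-0.1, -0.0, -0.4]
gripper_width: 0.0854
```

View pics/w3.png

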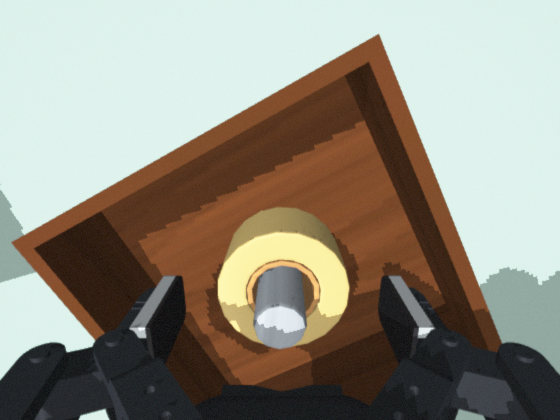

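Jaws are centred on the roll (283 px). I'll check the other direction from the face centre at (283,289).

Run:
```python
from h import *
o=env.get_obs(); m=cam("wrist",o)
p=plane(m,[[283.5,289]],.042)[0]; print(p, (p-o["ee_pos"])@o["eef_rot"]); print(plane(m,[[279,319]],.066))
im=cv2.imread("pics/w3.png"); hsv=cv2.cvtColor(im,cv2.COLOR_BGR2HSV)
c=blob(cv2.inRange(hsv,(18,60,190),(32,180,255)),(283,289),75); print(cv2.boundingRect(c),circ(plane(m,c,.042)))
```

```text
[ 0.4695 -0.2396  0.042 ] [ 0.0021 -0.0011 -0.0306]
[[ 0.4671 -0.2406  0.066 ]]
(218, 231, 131, 113) (array([ 0.4704, -0.2404]), np.float64(0.025217363933772743))
```

Within 2 mm in both directions, so I'll close and then lift.

```bash
python3 -m inch '{"slide":[[0,0,0],[0,0,0],[0,0,0],[0,0,0],[0,0,0],[0,0,0],[0,0,0],[0,0,0],[0,0,0],[0,0,0]],"rotation":[[0,0,0],[0,0,0],[0,0,0],[0,0,0],[0,0,0],[0,0,0],[0,0,0],[0,0,0],[0,0,0],[0,0,0]],"fingers":[-1,-1,-1,-1,-1,-1,-1,-1,-1,-1]}' 40
python3 -m inch '{"slide":[[0,0,0.3],[0,0,0.8],[0,0,1.4],[0,0,2],[0,0,2.6],[0,0,3.2],[0,0,3.6],[0,0,3.6],[0,0,3.6]],"rotation":[[0,0,0],[0,0,0],[0,0,0],[0,0,0],[0,0,0],[0,0,0],[0,0,0],[0,0,0],[0,0,0]],"fingers":[-1,-1,-1,-1,-1,-1,-1,-1,-1]}'
python3 - <<'E'
from h import *
o=env.get_obs(); m=cam("wrist",o); print(o["ee_pos"])
im=env.capture("wrist"); cv2.imwrite("pics/w4.png",im[:,:,::-1])
s=env.capture("side"); cv2.imwrite("pics/s4.png",s[:,:,::-1])
cv2.imwrite("pics/c4.png",np.hstack([cv2.resize(im[200:400,130:440,::-1],(465,300)),cv2.resize(s[170:370,220:420,::-1],(300,300))]))
E
```

```text
time_s: 4.72
ee_pos: [0.4694, -0.2419, 0.0115]
eef_rot: [[0.371, 0.928, 0.001], [0.928, -0.371, -0.001], [-0.0, 0.002, -1.0]]
ft_force: [-2.9, 0.3, 8.5]
gripper_width: 0.057
time_s: 5.47
ee_pos: [0.4692, -0.2417, 0.1188]
eef_rot: [[0.372, 0.928, 0.001], [0.928, -0.372, -0.001], [-0.0, 0.001, -1.0]]
ft_force: [0.2, -1.1, -1.2]
gripper_width: 0.0568
[ 0.4692 -0.2417  0.1188]
```

View pics/c4.png

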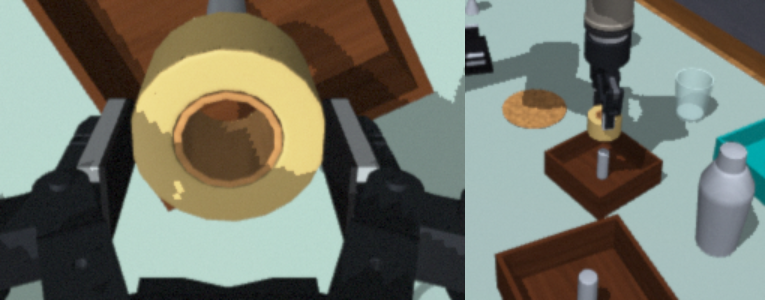

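Roll held level, well clear of the post. Carrying it to the mat and lowering.

```bash
python3 -m inch '{"slide":[[0.02,1,0],[0.04,2.2,0],[0.06,3.4,0],[0.08,4.6,0],[0.1,5.8,0],[0.1,7,0],[0.1,8,0],[0.1,8.25,0],[0.1,8.25,-0.6],[0.1,8.25,-1.4],[0.1,8.25,-2.2],[0.1,8.25,-2.9],[0.1,8.25,-3.3],[0.1,8.25,-3.5],[0.1,8.25,-3.6],[0.1,8.25,-3.6],[0.1,8.25,-3.6],[0.1,8.25,-3.6]],"rotation":[[0,0,0],[0,0,0],[0,0,0],[0,0,0],[0,0,0],[0,0,0],[0,0,0],[0,0,0],[0,0,0],[0,0,0],[0,0,0],[0,0,0],[0,0,0],[0,0,0],[0,0,0],[0,0,0],[0,0,0],[0,0,0]],"fingers":[-1,-1,-1,-1,-1,-1,-1,-1,-1,-1,-1,-1,-1,-1,-1,-1,-1,-1]}'
```

```text
time_s: 7.07
ee_pos: [0.4724, 0.0057, 0.0105]
eef_rot: [[0.372, 0.928, 0.001], [0.928, -0.372, -0.0], [0.0, 0.001, -1.0]]
ft_force: [0.5, -0.1, -1.3]
gripper_width: 0.0573
```

```bash
python3 -m inch '{"slide":[[0,0,-0.03],[0,0,-0.03],[0,0,-0.03],[0,0,-0.03],[0,0,-0.03],[0,0,-0.03],[0,0,-0.03],[0,0,-0.03],[0,0,-0.03]],"rotation":[[0,0,0],[0,0,0],[0,0,0],[0,0,0],[0,0,0],[0,0,0],[0,0,0],[0,0,0],[0,0,0]],"fingers":[-1,-1,-1,1,1,1,1,1,1]}'
python3 -m inch '{"slide":[[0,0,0.5],[0,0,1.5],[0,0,2.5],[0,0,3.5],[0,0,4.5],[0,0,5],[0,0,5],[0,0,5],[0,0,5]],"rotation":[[0,0,0],[0,0,0],[0,0,0],[0,0,0],[0,0,0],[0,0,0],[0,0,0],[0,0,0],[0,0,0]],"fingers":[1,1,1,1,1,1,1,1,1]}'
cat > roll.py <<'E'
from h import *
o=env.get_obs(); im=np.ascontiguousarray(env.capture("wrist")[:,:,::-1]); m=cam("wrist",o)
hsv=cv2.cvtColor(im,cv2.COLOR_BGR2HSV)
uv=proj(m,[[.473,.006,.04]])[0].astype(int)
mk=cv2.inRange(hsv,(18,40,60),(32,115,255))
c=blob(mk,tuple(int(v) for v in uv),90); P=plane(m,c,.04)
print(o["ee_pos"],o["joint_positions"],o["time_s"],"roll",uv,cv2.boundingRect(c),circ(P),P.min(0),P.max(0))
cv2.drawContours(im,[c[:,None]],-1,(0,0,255),1); cv2.imwrite("pics/w5.png",im)
E
python3 roll.py
```

```text
time_s: 7.82
ee_pos: [0.472, 0.006, 0.0093]
eef_rot: [[0.372, 0.928, -0.0], [0.928, -0.372, 0.0], [0.0, -0.0, -1.0]]
ft_force: [-0.7, -0.4, -0.1]
gripper_width: 0.0856
time_s: 8.57
ee_pos: [0.4713, 0.006, 0.1584]
eef_rot: [[0.372, 0.928, -0.002], [0.928, -0.372, 0.0], [-0.0, -0.002, -1.0]]
ft_force: [-0.9, 0.2, -0.1]
gripper_width: 0.0854
[0.4713 0.006  0.1584] [ -8.5983  17.1339 100.0279   0.0063  62.9362 -76.7841] 8.5667 roll [280 199] (249, 161, 67, 71) (array([0.471 , 0.0062]), np.float64(0.02804076122862173)) [ 0.4408 -0.0225  0.04  ] [0.502  0.0355 0.04  ]
```

View pics/w5.png

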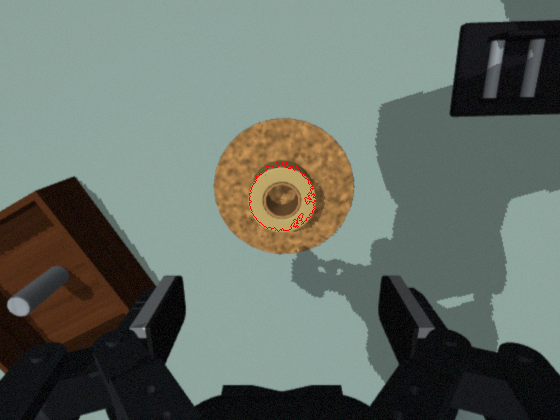

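Roll flat at about (282,199) px, inside the mat, and released. Next I'll tilt the tool 45° about the jaw axis, pointing back toward the base, at a standoff.

```bash
python3 -m inch '{"slide":[[0.3,-0.1,0],[0.6,-0.2,0],[0.9,-0.3,0],[1.2,-0.5,0],[1.5,-0.6,0],[1.8,-0.7,-0.5],[2.1,-0.83,-1],[2.1,-0.83,-1.5],[2.1,-0.83,-2],[2.1,-0.83,-2],[2.1,-0.83,-2],[2.1,-0.83,-2]],"rotation":[[0.45,1.11,0],[0.89,2.23,0],[1.34,3.34,0],[1.79,4.45,0],[2.23,5.57,0],[2.68,6.68,0],[3.13,7.8,0],[3.35,8.35,0],[3.35,8.35,0],[3.35,8.35,0],[3.35,8.35,0],[3.35,8.35,0]],"fingers":[1,1,1,1,1,1,1,1,1,1,1,1]}'
cat > st.py <<'E'
from h import *
o=env.get_obs(); R=o["eef_rot"]; print(o["time_s"],o["ee_pos"],o["joint_positions"]);print(R)
E
python3 st.py
```

```text
time_s: 9.62
ee_pos: [0.535, -0.0189, 0.1]
eef_rot: [[0.372, 0.657, -0.656], [0.928, -0.263, 0.263], [0.001, -0.707, -0.708]]
ft_force: [0.3, 0.6, 0.8]
gripper_width: 0.0855
9.6167 [ 0.535  -0.0189  0.1   ] [-13.8098  55.4398  54.6382   6.2398 114.4649 -81.7462]
[[ 0.3717  0.6571 -0.6558]
 [ 0.9283 -0.2626  0.2631]
 [ 0.0007 -0.7066 -0.7077]]
```

```bash
python3 -m inch '{"slide":[[-0.5,0.2,-0.56],[-1.0,0.4,-1.11],[-1.5,0.61,-1.67],[-2.0,0.81,-2.22],[-2.3,0.93,-2.56],[-2.5,1.01,-2.78],[-2.6,1.05,-2.89],[-2.6,1.05,-2.89],[-2.6,1.05,-2.89]],"rotation":[[0,0,0],[0,0,0],[0,0,0],[0,0,0],[0,0,0],[0,0,0],[0,0,0],[0,0,0],[0,0,0]],"fingers":[1,1,1,1,1,1,1,1,1]}'
python3 - <<'E'
from h import *
im=env.capture("wrist")[:,:,::-1]; s=env.capture("side")[:,:,::-1]
cv2.imwrite("pics/c6.png",np.hstack([cv2.resize(im,(440,330)),cv2.resize(s[180:300,200:330],(357,330),interpolation=2)]))
E
```

```text
time_s: 10.37
ee_pos: [0.458, 0.0123, 0.0135]
eef_rot: [[0.372, 0.658, -0.654], [0.928, -0.263, 0.263], [0.001, -0.705, -0.709]]
ft_force: [0.2, -0.6, 0.6]
gripper_width: 0.085
```

View pics/c6.png

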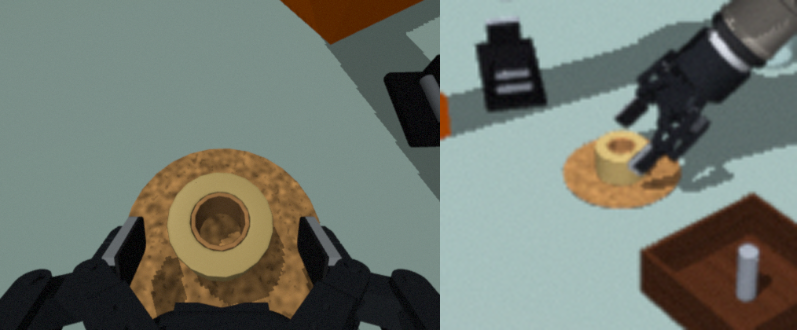

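Run:
```python
from h import *
o=env.get_obs(); m=cam("wrist",o); R=o["eef_rot"]
p=plane(m,[[280,282]],.04)[0]; c=p-[0,0,.018]; print(p,"centre in tool",R.T@(c-o["ee_pos"]),"point 8 above",R.T@(c+[0,0,.008]-o["ee_pos"]))
```

```text
[0.4755 0.0057 0.04  ] centre in tool [ 0.0005  0.007  -0.0193] point 8 above [ 0.0005  0.0014 -0.0249]
```

Matches the intended grasp, so I'm closing. Then lift.

```bash
python3 -m inch '{"slide":[[0,0,0],[0,0,0],[0,0,0],[0,0,0],[0,0,0],[0,0,0],[0,0,0],[0,0,0],[0,0,0],[0,0,0]],"rotation":[[0,0,0],[0,0,0],[0,0,0],[0,0,0],[0,0,0],[0,0,0],[0,0,0],[0,0,0],[0,0,0],[0,0,0]],"fingers":[-1,-1,-1,-1,-1,-1,-1,-1,-1,-1]}' 50
python3 -m inch '{"slide":[[0,0,0.3],[0,0,0.8],[0,0,1.4],[0,0,2.4],[0,0,3.4],[0,0,4.4],[0,0,5],[0,0,5],[0,0,5]],"rotation":[[0,0,0],[0,0,0],[0,0,0],[0,0,0],[0,0,0],[0,0,0],[0,0,0],[0,0,0],[0,0,0]],"fingers":[-1,-1,-1,-1,-1,-1,-1,-1,-1]}'
```

```text
time_s: 11.3
ee_pos: [0.4576, 0.0124, 0.0133]
eef_rot: [[0.372, 0.657, -0.655], [0.928, -0.263, 0.263], [0.001, -0.706, -0.708]]
ft_force: [1.6, -0.7, 5.3]
gripper_width: 0.0574
time_s: 12.05
ee_pos: [0.4574, 0.0124, 0.1639]
eef_rot: [[0.372, 0.659, -0.654], [0.928, -0.263, 0.263], [0.001, -0.705, -0.71]]
ft_force: [-0.1, -0.6, -1.1]
gripper_width: 0.057
```

```bash
python3 -m inch '{"slide":[[0,0.5,0],[0,1,0],[0,1.5,0],[0,2,0],[0,2.5,0],[0,3,0],[0,3.5,0],[0,4,0],[0,4.5,0],[0,5,0],[-0.1,5.5,0],[-0.1,6,0],[-0.1,6.5,-0.3],[-0.1,6.97,-0.6],[-0.1,6.97,-1],[-0.1,6.97,-1],[-0.1,6.97,-1],[-0.1,6.97,-1]],"rotation":[[-0.48,-1.19,0],[-0.96,-2.39,0],[-1.43,-3.58,0],[-1.91,-4.77,0],[-2.39,-5.96,0],[-2.87,-7.16,0],[-3.34,-8.35,0],[-3.82,-9.54,0],[-4.3,-10.74,0],[-4.78,-11.93,0],[-5.26,-13.12,0],[-5.73,-14.3,0],[-6.2,-15.5,0],[-6.69,-16.7,0],[-6.69,-16.7,0],[-6.69,-16.7,0],[-6.69,-16.7,0],[-6.69,-16.7,0]],"fingers":[-1,-1,-1,-1,-1,-1,-1,-1,-1,-1,-1,-1,-1,-1,-1,-1,-1,-1]}'
python3 st.py
python3 - <<'E'
from h import *
o=env.get_obs(); m=cam("wrist",o)
im=env.capture("wrist")[:,:,::-1]; s=env.capture("side")[:,:,::-1];c=env.capture("scene")[:,:,::-1]
for n,a in zip("wsc",[im,s,c]): cv2.imwrite(f"pics/7{n}.png",a)
cv2.imwrite("pics/c7.png",np.hstack([cv2.resize(im,(440,330)),cv2.resize(s[110:230,160:290],(357,330),interpolation=2)]))
E
```

```text
time_s: 13.55
ee_pos: [0.4519, 0.238, 0.1655]
eef_rot: [[0.386, 0.704, 0.597], [0.922, -0.279, -0.267], [-0.022, 0.653, -0.757]]
ft_force: [-0.6, -0.5, -0.4]
gripper_width: 0.057
13.55 [0.4519 0.238  0.1655] [ 41.6492  17.6913 114.0176 -57.0588  45.2712  14.7232]
[[ 0.3856  0.7037  0.5967]
 [ 0.9224 -0.2788 -0.2672]
 [-0.0216  0.6535 -0.7566]]
```

View pics/c7.png

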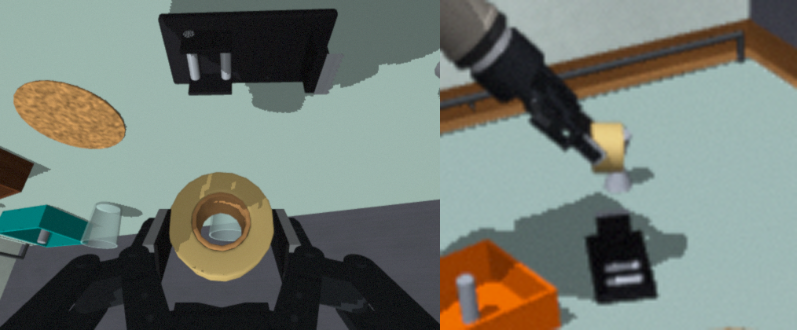

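Side view: the roll is held nearly on edge, but joint 4 sits at its limit (-57°). I'll reach the mirror-image lean instead: undo the tilt, then spin 180° about the tool axis, which also stands the roll up.

```bash
cat > rv.py <<'E'
from h import *
from scipy.spatial.transform import Rotation as Ro
import sys
yaw=float(sys.argv[1]); spin=float(sys.argv[2])
o=env.get_obs(); a=np.radians(yaw); j=np.array([np.cos(a),np.sin(a),0]); xd=np.array([np.sin(a),-np.cos(a),0]); s=.70711
R1=np.c_[j, s*xd-[0,0,s], -s*xd-[0,0,s]]
R=R1@Ro.from_euler("z",spin,degrees=True).as_matrix()
v=Ro.from_matrix(R@o["eef_rot"].T).as_rotvec(degrees=True)/5
print(o["ee_pos"],o["joint_positions"],"rotvec units",v, "norm",np.linalg.norm(v))
E
python3 rv.py 69 0; python3 rv.py 69 60
```

```text
[0.4526 0.2365 0.166 ] [ 41.471   17.6255 114.0273 -57.0539  45.2834  14.7517] rotvec units [ 6.5926 15.8521  0.1291] norm 17.168786237538843
[0.4526 0.2365 0.166 ] [ 41.471   17.6255 114.0273 -57.0539  45.2834  14.7517] rotvec units [  5.4233  14.2704 -12.928 ] norm 20.004722592377778
```

```bash
python3 -m inch '{"slide":[[0,0,0.5],[0,0,0.5],[-0.1,-0.1,0.5],[-0.1,-0.1,0.5],[-0.2,-0.2,0.5],[-0.2,-0.2,0.5],[-0.3,-0.2,0.5],[-0.3,-0.3,0.5],[-0.4,-0.3,0.5],[-0.45,-0.3,0.5],[-0.45,-0.3,0.5],[-0.45,-0.3,0.5],[-0.45,-0.3,0.5],[-0.45,-0.3,0.5],[-0.45,-0.3,0.5],[-0.45,-0.3,0.5]],"rotation":[[0.47,1.13,0],[0.94,2.26,0],[1.41,3.4,0],[1.9,4.5,0],[2.4,5.7,0],[2.8,6.8,0.1],[3.3,7.9,0.1],[3.8,9.1,0.1],[4.2,10.2,0.1],[4.7,11.3,0.1],[5.2,12.5,0.1],[5.7,13.6,0.1],[6.1,14.7,0.1],[6.6,15.85,0.13],[6.6,15.85,0.13],[6.6,15.85,0.13]],"fingers":[-1,-1,-1,-1,-1,-1,-1,-1,-1,-1,-1,-1,-1,-1,-1,-1]}'
python3 rv.py 69 0; python3 rv.py 69 90;python3 rv.py 69 -90
```

```text
time_s: 15.03
ee_pos: [0.4396, 0.227, 0.1795]
eef_rot: [[0.363, 0.659, -0.659], [0.932, -0.257, 0.256], [-0.0, -0.707, -0.707]]
ft_force: [0.2, -0.2, -0.3]
gripper_width: 0.057
[0.4396 0.227  0.1795] [  5.6118  41.5959  70.5351  19.6903 108.5387 -63.7833] rotvec units [ 0.0032 -0.0009  0.0526] norm 0.05268450964708005
[0.4396 0.227  0.1795] [  5.6118  41.5959  70.5351  19.6903 108.5387 -63.7833] rotvec units [-11.8645   4.5839 -12.6808] norm 17.960525718202376
[0.4396 0.227  0.1795] [  5.6118  41.5959  70.5351  19.6903 108.5387 -63.7833] rotvec units [11.8806 -4.5896 12.7754] norm 18.039527311222656
```

Joints are comfortable. Spinning +90° twice.

```bash
python3 -m inch '{"slide":[[0,0,0],[0,0,0],[0,0,0],[0,0,0],[0,0,0],[0,0,0],[0,0,0],[0,0,0],[0,0,0],[0,0,0],[0,0,0],[0,0,0],[0,0,0],[0,0,0],[0,0,0]],"rotation":[[-0.85,0.33,-0.91],[-1.7,0.65,-1.81],[-2.54,0.98,-2.72],[-3.39,1.31,-3.62],[-4.24,1.64,-4.53],[-5.09,1.96,-5.43],[-5.93,2.29,-6.34],[-6.78,2.62,-7.25],[-7.63,2.95,-8.15],[-8.48,3.27,-9.06],[-9.32,3.6,-9.96],[-10.2,3.93,-10.9],[-11,4.26,-11.8],[-11.86,4.58,-12.68],[-11.86,4.58,-12.68]],"fingers":[-1,-1,-1,-1,-1,-1,-1,-1,-1,-1,-1,-1,-1,-1,-1]}'
python3 rv.py 69 180
```

```text
time_s: 16.28
ee_pos: [0.4388, 0.2288, 0.1829]
eef_rot: [[0.664, -0.358, -0.657], [-0.253, -0.934, 0.252], [-0.704, -0.001, -0.71]]
ft_force: [-0.0, -0.1, 0.2]
gripper_width: 0.0567
[0.4388 0.2288 0.1829] [  5.8825  41.2553  70.436   19.637  108.6959  26.2547] rotvec units [-11.8494   4.5963 -12.7687] norm 18.0159121935585
```

```bash
python3 -m inch '{"slide":[[0,0,-0.1],[0,0,-0.2],[0,0,-0.3],[0,0,-0.4],[0,0,-0.5],[0,0,-0.6],[0,0,-0.7],[0,0,-0.8],[0,0,-0.9],[0,0,-1],[0,0,-1],[0,0,-1],[0,0,-1],[0,0,-1],[0,0,-1],[0,0,-1]],"rotation":[[-0.85,0.33,-0.91],[-1.7,0.65,-1.81],[-2.54,0.98,-2.72],[-3.39,1.31,-3.62],[-4.24,1.64,-4.53],[-5.09,1.96,-5.43],[-5.93,2.29,-6.34],[-6.78,2.62,-7.25],[-7.63,2.95,-8.15],[-8.48,3.27,-9.06],[-9.32,3.6,-9.96],[-10.2,3.93,-10.9],[-11,4.26,-11.8],[-11.85,4.59,-12.76],[-11.85,4.59,-12.76],[-11.85,4.59,-12.76]],"fingers":[-1,-1,-1,-1,-1,-1,-1,-1,-1,-1,-1,-1,-1,-1,-1,-1]}'
python3 rv.py 69 180
python3 - <<'E'
from h import *
o=env.get_obs(); np.savez("pics/8.npz",T=cam("wrist",o)["T"],R=o["eef_rot"],p=o["ee_pos"])
im=env.capture("wrist")[:,:,::-1]; s=env.capture("side")[:,:,::-1];c=env.capture("scene")[:,:,::-1]
for n,a in zip("wsc",[im,s,c]): cv2.imwrite(f"pics/8{n}.png",a)
A=cv2.resize(s[130:230,170:290],(396,330),interpolation=2); B=cv2.resize(c[160:260,320:440],(396,330),interpolation=2)
cv2.imwrite("pics/c8.png",np.vstack([np.hstack([A,B]),cv2.resize(im,(792,594))[324:594]]))
E
```

```text
time_s: 17.62
ee_pos: [0.439, 0.2287, 0.1523]
eef_rot: [[-0.355, -0.665, -0.657], [-0.935, 0.245, 0.258], [-0.01, 0.705, -0.709]]
ft_force: [-0.0, -0.3, -1.5]
gripper_width: 0.057
[0.439  0.2287 0.1523] [  5.7254  43.0557  72.2105  19.4986 105.3796 114.4855] rotvec units [-0.102   0.0681 -0.0367] norm 0.12796453368750527
```

View pics/c8.png

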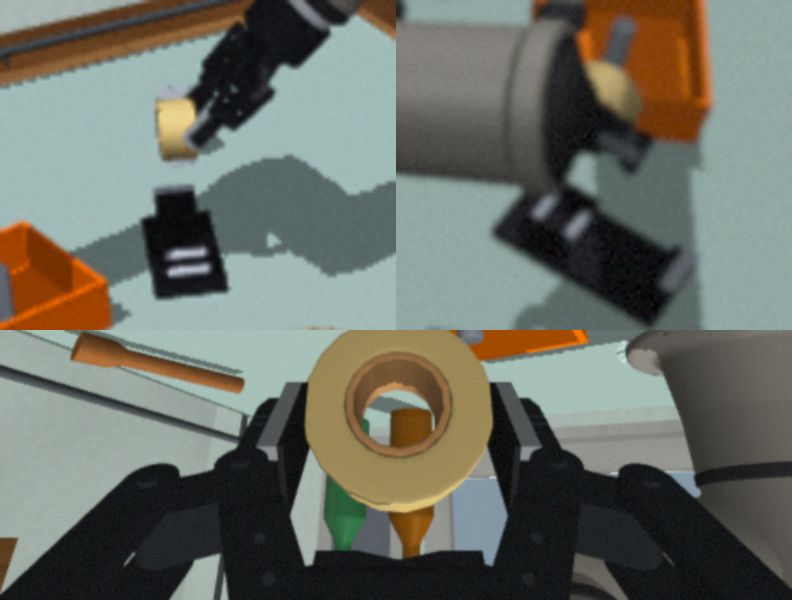

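The roll is on edge, leaning gripper clear. I'll cross-check the seat using the other wrist pictures (rollers at about (247,84)/(287,84) in 7w and (493,68)/(532,68) in w5).

Run:
```python
from h import *
def T(p,R):
    W=np.eye(4); W[:3,:3]=np.linalg.qr(R)[0]*np.sign(np.diag(np.linalg.qr(R)[1])); W[:3,3]=p; m=env.camera_model("wrist"); m["T"]=W@m["hand_eye"]; return m
w5=T([.4713,.006,.1584],np.array([[.372,.928,-.002],[.928,-.372,0],[0,-.002,-1]]))
w7=T([.4519,.238,.1655],np.array([[.3856,.7037,.5967],[.9224,-.2788,-.2672],[-.0216,.6535,-.7566]]))
w1=env.camera_model("wrist"); w1["T"]=np.load("pics/w1.npz")["T"]
a=np.radians(69); xd=np.array([np.sin(a),-np.cos(a),0]); yd=np.array([np.cos(a),np.sin(a),0])
for n,f,m,uvs in [("w1","w1",w1,[(267,196),(294,196)]),("w5","w5",w5,[(493,68),(532,68)]),("w7","7w",w7,[(247,84),(287,84)])]:
    g=cv2.cvtColor(cv2.imread(f"pics/{f}.png"),cv2.COLOR_BGR2GRAY); M=[]
    for u,v in uvs:
        b=np.zeros_like(g); y0,y1=max(0,v-42),v+42; b[y0:y1,u-17:u+18]=(g[y0:y1,u-17:u+18]>75)*255
        k,lab,st,ce=cv2.connectedComponentsWithStats(b); 
        best=min((i for i in range(1,k) if st[i,4]>40),key=lambda i:abs(ce[i][0]-u)+.3*abs(ce[i][1]-v))
        ys,xs=np.where(lab==best); P=plane(m,np.c_[xs,ys],.019); t=P@xd
        print(n,st[best],"xd range",np.percentile(t,[2,98]).round(4),"yd mean",(P@yd).mean().round(4)); M.append(P.mean(0))
    d=M[1]-M[0]; print("  mid",(M[0]+M[1])/2,"sep",np.linalg.norm(d),"yaw",np.degrees(np.arctan2(d[1],d[0])))
print("guess seat xd,yd", np.dot([.446,.2248,0],xd),np.dot([.446,.2248,0],yd))
# roll now
o=env.get_obs(); R=o["eef_rot"]; m=cam("wrist",o); n=R@[0,-.7071,-.7071]; cc,d=ray(m,[[281.8,281.4]])
for off in [0]:
    p0=o["ee_pos"]+R@[.0005,.007,-.0193]+.018*n; f=cc+d[0]*((p0-cc)@n)/(d[0]@n); c=f-.018*n
    print("face",f,"roll centre",c,"tool",R.T@(c-o["ee_pos"]),"axis",n)
```

```text
w1 [263 182   8  31 210] xd range [0.3202 0.3577] yd mean 0.3537
w1 [290 181   7  31 213] xd range [0.3194 0.3567] yd mean 0.3856
  mid [0.4483 0.2238 0.019 ] sep 0.03199472406767397 yaw 70.29164169202296
w5 [486  40  19  58 634] xd range [0.317  0.3584] yd mean 0.3498
w5 [524  39  21  58 599] xd range [0.3169 0.3581] yd mean 0.3819
  mid [0.445  0.2211 0.019 ] sep 0.03214151185283004 yaw 68.0368580931588
w7 [237  68  17  35 397] xd range [0.33 0.36] yd mean 0.3518
w7 [281  68  13  34 381] xd range [0.3296 0.3593] yd mean 0.3834
  mid [0.4531 0.2198 0.019 ] sep 0.031628500135002596 yaw 69.02746005437238
guess seat xd,yd 0.3358157551599685 0.36970098537377494
face [0.4642 0.22   0.1712] roll centre [0.4474 0.2264 0.1712] tool [-0.0011  0.0076 -0.0199] axis [ 0.9341 -0.3569  0.0008]
```

Seat ≈ (0.446, 0.2227), and the held roll's centre is at (0.4474,0.2264,0.171). Descending to just above the cheeks, then looking.

```bash
python3 -m inch '{"slide":[[-0.05,-0.12,-0.6],[-0.05,-0.12,-1.2],[-0.05,-0.12,-1.8],[-0.05,-0.12,-2.4],[-0.05,-0.12,-2.9],[-0.05,-0.12,-3.2],[-0.05,-0.12,-3.2],[-0.05,-0.12,-3.2],[-0.05,-0.12,-3.2]],"rotation":[[0,0,0],[0,0,0],[0,0,0],[0,0,0],[0,0,0],[0,0,0],[0,0,0],[0,0,0],[0,0,0]],"fingers":[-1,-1,-1,-1,-1,-1,-1,-1,-1]}'
python3 rv.py 69 180
python3 - <<'E'
from h import *
im=env.capture("wrist")[:,:,::-1]; s=env.capture("side")[:,:,::-1]
for n,a in zip("ws",[im,s]): cv2.imwrite(f"pics/9{n}.png",a)
A=cv2.resize(s[160:230,185:265],(480,420),interpolation=2)
cv2.imwrite("pics/c9.png",np.hstack([A,cv2.resize(im,None,fx=.55,fy=1)]))
E
```

```text
time_s: 18.52
ee_pos: [0.438, 0.2251, 0.0561]
eef_rot: [[-0.359, -0.662, -0.658], [-0.933, 0.25, 0.258], [-0.007, 0.707, -0.708]]
ft_force: [0.2, 0.7, -0.3]
gripper_width: 0.0568
[0.438  0.2251 0.0561] [  5.4088  49.6488  75.8966  18.7104  95.84   111.1277] rotvec units [-0.0697  0.0339  0.0097] norm 0.07813627139215844
```

View pics/c9.png

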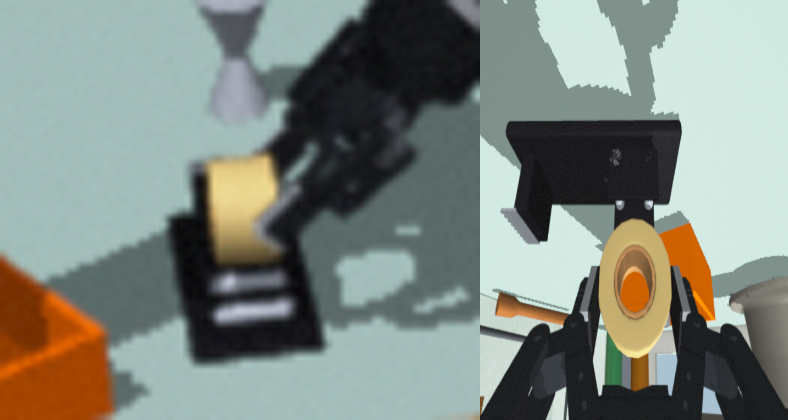

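That was my last viewable picture. Wrist: the roller ends straddle px ≈ 281 and the roll is at 282, so it is aligned along the dispenser. Side: I'll check the alignment along the axis numerically.

Run:
```python
from h import *
d=cam("side"); a=np.radians(69); xd=np.array([np.sin(a),-np.cos(a),0]); yd=np.array([np.cos(a),np.sin(a),0]); up=np.array([0,0,1.])
seat=.3365*xd+.3677*yd
o=env.get_obs(); R=o["eef_rot"]; c=o["ee_pos"]+R@[-.0011,.0076,-.0199]; print("roll est rel seat",(c-seat)@xd,(c-seat)@yd,c[2])
im=cv2.imread("pics/9s.png"); hsv=cv2.cvtColor(im,cv2.COLOR_BGR2HSV)
mk=cv2.inRange(hsv,(17,70,70),(30,180,255)); b=blob(mk,(225,195),20); print("roll bbox",cv2.boundingRect(b))
# left edge column of roll (end face at -xd) & its right edge, mid rows
for r in range(190,202,3): xs=b[b[:,1]==r][:,0]; print(r,xs.min(),xs.max())
print("proj of roll -yd surface, ends", proj(d,[c-.018*xd-.03*yd,c+.018*xd-.03*yd]))
im0=cv2.imread("pics/side0.png"); g=cv2.cvtColor(im0,cv2.COLOR_BGR2GRAY)
for r in range(203,218): 
    xs=np.where(g[r,205:250]>90)[0]+205; xs=[x for x in xs if 212<x<240]; print(r,(xs[0],xs[-1],len(xs)) if xs else None,end=" ")
print()
for s in (-.016,.016): print("proj roller ends",proj(d,[seat+s*yd-.022*xd+.019*up,seat+s*yd+.022*xd+.019*up]).tolist())
```

```text
roll est rel seat 0.00040227444054384613 0.00041951943165655206 0.07569760537552604
roll bbox (219, 185, 12, 19)
190 219 230
193 219 230
196 220 227
199 220 227
proj of roll -yd surface, ends [[220.6195 198.7531]
 [231.4795 197.676 ]]
203 (np.int64(236), np.int64(239), 4) 204 (np.int64(213), np.int64(239), 5) 205 (np.int64(213), np.int64(239), 10) 206 (np.int64(221), np.int64(239), 15) 207 (np.int64(213), np.int64(239), 15) 208 (np.int64(213), np.int64(239), 7) 209 (np.int64(213), np.int64(239), 3) 210 (np.int64(213), np.int64(239), 12) 211 (np.int64(213), np.int64(239), 17) 212 (np.int64(213), np.int64(239), 17) 213 (np.int64(213), np.int64(239), 9) 214 (np.int64(213), np.int64(239), 4) 215 (np.int64(213), np.int64(239), 4) 216 (np.int64(213), np.int64(239), 4) 217 (np.int64(213), np.int64(239), 5) 
proj roller ends [[220.03812365234097, 211.03829049219226], [232.95249077464365, 209.7016741503788]]
proj roller ends [[219.1773258412318, 206.05778818885327], [231.8868386707319, 204.76513438169044]]
```

Run:
```python
from h import *
a=np.radians(69); xd=np.array([np.sin(a),-np.cos(a),0]); yd=np.array([np.cos(a),np.sin(a),0])
seat=.3365*xd+.3677*yd
o=env.get_obs(); m=cam("wrist",o); R=o["eef_rot"]
im=cv2.imread("pics/9w.png"); g=cv2.cvtColor(im,cv2.COLOR_BGR2GRAY)
sub=np.zeros_like(g); sub[195:222,240:325]=(g[195:222,240:325]>90)*255
k,l,st,ce=cv2.connectedComponentsWithStats(sub)
for i in range(1,k):
    if st[i,4]>8: p=plane(m,[ce[i]],.015)[0]-seat; print("dot",st[i],ce[i],"xd,yd rel seat at z.015",p@xd,p@yd)
# base plate near edge: column profiles
for u in (200,330,345): 
    col=g[:,u].astype(int); print(u,[(v,col[v]) for v in range(190,225,2)])
hsv=cv2.cvtColor(im,cv2.COLOR_BGR2HSV); b=blob(cv2.inRange(hsv,(17,50,60),(30,180,255)),(282,290),90); print("roll bbox",cv2.boundingRect(b))
s0=cv2.cvtColor(cv2.imread("pics/side0.png"),cv2.COLOR_BGR2GRAY).astype(int); s9=cv2.imread("pics/9s.png").astype(int)
for r in (206,207,211,212): print("rol",r,s0[r,217:238].tolist())
for r in (186,188,190,192): print("roll",r,s9[r,215:235,2].tolist())
```

```text
dot [247 200  15  10 120] [254.0417 204.025 ] xd,yd rel seat at z.015 -0.02544836903417964 0.018252064154111094
dot [299 200  16  10 128] [306.6953 204.0781] xd,yd rel seat at z.015 -0.02510721783339276 -0.014844917821240481
dot [240 205   5  17  78] [241.8205 212.5513] xd,yd rel seat at z.015 -0.03772864608439343 0.027238401239589816
dot [316 204   9  18 161] [320.0248 212.4472] xd,yd rel seat at z.015 -0.036885598578381446 -0.024399047816096746
dot [263 219  38   3  86] [281.5581 220.2209] xd,yd rel seat at z.015 -0.049412918659760864 0.0009531294693039696
200 [(190, np.int64(27)), (192, np.int64(20)), (194, np.int64(20)), (196, np.int64(26)), (198, np.int64(26)), (200, np.int64(24)), (202, np.int64(23)), (204, np.int64(65)), (206, np.int64(137)), (208, np.int64(140)), (210, np.int64(139)), (212, np.int64(141)), (214, np.int64(141)), (216, np.int64(139)), (218, np.int64(142)), (220, np.int64(141)), (222, np.int64(138)), (224, np.int64(141))]
330 [(190, np.int64(43)), (192, np.int64(40)), (194, np.int64(38)), (196, np.int64(42)), (198, np.int64(39)), (200, np.int64(41)), (202, np.in
[... 818 characters left out ...]
 166, 161, 157, 150, 142, 137, 132, 125, 111, 62, 23, 12, 16, 59, 146]
rol 211 [21, 20, 17, 42, 94, 133, 143, 174, 178, 175, 174, 174, 175, 172, 171, 163, 97, 35, 11, 17, 60]
rol 212 [19, 23, 29, 69, 158, 170, 169, 166, 162, 155, 151, 142, 138, 128, 121, 109, 63, 21, 10, 15, 33]
roll 186 [162, 156, 147, 141, 149, 152, 152, 170, 178, 173, 184, 181, 192, 195, 192, 87, 31, 20, 27, 50]
roll 188 [159, 127, 90, 89, 137, 216, 227, 228, 228, 227, 227, 227, 228, 227, 223, 144, 54, 52, 104, 132]
roll 190 [160, 121, 47, 18, 84, 223, 234, 234, 234, 234, 234, 234, 234, 234, 233, 212, 110, 87, 93, 76]
roll 192 [161, 151, 61, 23, 86, 216, 234, 235, 236, 236, 236, 235, 235, 235, 233, 222, 127, 115, 107, 75]
```

Run:
```python
from h import *
a=np.radians(69); xd=np.array([np.sin(a),-np.cos(a),0]); yd=np.array([np.cos(a),np.sin(a),0])
seat=.3365*xd+.3677*yd
o=env.get_obs(); m=cam("wrist",o); R=o["eef_rot"]
g=cv2.cvtColor(cv2.imread("pics/9w.png"),cv2.COLOR_BGR2GRAY)
for u in (250,254,258,303,307,311): print(u,g[194:224,u].tolist())
for z in (.017,.02): 
  p=plane(m,[[254,199.5],[254,209.5],[307,199.5],[307,209.5]],z)-seat; print(z,p@xd,p@yd)
# where +xd cheek top (x=.022,z=.038) would cut sight to roller top
for P in ([.022,.038],[.026,.038],[-.022,.02],[-.022,.015],[-.0375,.01]): print(P,proj(m,[seat+P[0]*xd-.016*yd+[0,0,P[1]]]))
print("cam rel seat",(m["T"][:3,3]-seat)@xd,(m["T"][:3,3]-seat)@yd,m["T"][2,3])
c,d=ray(m,[[282,290]]); print("cam dir",d)
n=xd; f0=o["ee_pos"]+R@[-.0011,.0076,-.0199]
hs=cv2.cvtColor(cv2.imread("pics/9w.png"),cv2.COLOR_BGR2HSV); b=blob(cv2.inRange(hs,(17,50,60),(30,180,255)),(282,290),90)
for off in (.014,.018,.022):
    P=m["T"][:3,3]+ray(m,b)[1]*(((f0+off*n-m["T"][:3,3])@n)/(ray(m,b)[1]@n))[:,None]
    Q=np.c_[(P-seat)@yd,P[:,2]]; print(off,circ(Q))
```

```text
250 [27, 30, 31, 30, 33, 42, 92, 165, 199, 199, 178, 133, 119, 119, 100, 54, 34, 32, 31, 31, 29, 23, 31, 33, 30, 33, 29, 31, 30, 32]
254 [32, 30, 31, 34, 32, 39, 104, 190, 223, 224, 208, 148, 135, 133, 133, 115, 53, 29, 32, 32, 29, 34, 32, 28, 30, 29, 33, 25, 32, 55]
258 [33, 31, 29, 30, 31, 41, 95, 154, 150, 134, 131, 136, 134, 131, 114, 56, 34, 31, 30, 30, 26, 30, 30, 25, 26, 31, 31, 37, 90, 148]
303 [30, 36, 32, 34, 34, 37, 85, 154, 184, 185, 169, 127, 123, 120, 108, 61, 35, 29, 34, 29, 32, 34, 28, 30, 32, 30, 32, 41, 81, 137]
307 [30, 31, 35, 33, 31, 41, 99, 183, 217, 219, 206, 142, 134, 132, 135, 116, 51, 33, 27, 34, 33, 32, 31, 30, 32, 32, 35, 34, 32, 55]
311 [32, 27, 33, 35, 36, 40, 106, 187, 220, 222, 221, 221, 217, 180, 94, 39, 30, 28, 31, 28, 35, 26, 31, 33, 26, 26, 35, 28, 33, 28]
0.017 [-0.0158 -0.0291 -0.0154 -0.0287] [ 0.0175  0.0185 -0.0143 -0.0152]
0.02 [-0.0102 -0.0232 -0.0098 -0.0227] [ 0.0169  0.0179 -0.0139 -0.0147]
[0.022, 0.038] [[316.9526 201.0338]]
[0.026, 0.038] [[317.7542 196.9592]]
[-0.022, 0.02] [[309.1272 208.9679]]
[-0.022, 0.015] [[308.8891 201.7651]]
[-0.0375, 0.01] [[307.0093 206.0549]]
cam rel seat 0.1637119380034509 0.0001585565610071622 0.1138364668445787
cam dir [[-0.9328  0.359  -0.2369]]
0.014 (array([0.0006, 0.0743]), np.float64(0.030217454093123958))
0.018 (array([0.0006, 0.0754]), np.float64(0.02940792968935636))
0.022 (array([0.0006, 0.0764]), np.float64(0.02859840528558877))
```

The wrist cues agree within about 1 mm, and the side view wants about +1 mm along the axis. Lowering slowly with that trim.

```bash
python3 -m inch '{"slide":[[0.04,0.02,0],[0.04,0.02,-0.15],[0.04,0.02,-0.3],[0.04,0.02,-0.4],[0.04,0.02,-0.5],[0.04,0.02,-0.6],[0.04,0.02,-0.7],[0.04,0.02,-0.8],[0.04,0.02,-0.85],[0.04,0.02,-0.85],[0.04,0.02,-0.85]],"rotation":[[0,0,0],[0,0,0],[0,0,0],[0,0,0],[0,0,0],[0,0,0],[0,0,0],[0,0,0],[0,0,0],[0,0,0],[0,0,0]],"fingers":[-1,-1,-1,-1,-1,-1,-1,-1,-1,-1,-1]}'
```

```text
time_s: 19.53
ee_pos: [0.4386, 0.2256, 0.0298]
eef_rot: [[-0.359, -0.661, -0.659], [-0.933, 0.25, 0.258], [-0.006, 0.708, -0.707]]
ft_force: [-0.7, -1.1, -0.9]
gripper_width: 0.0569
```

```bash
python3 -m inch '{"slide":[[0,0,-0.03],[0,0,-0.06],[0,0,-0.09],[0,0,-0.09],[0,0,-0.09],[0,0,-0.09]],"rotation":[[0,0,0],[0,0,0],[0,0,0],[0,0,0],[0,0,0],[0,0,0]],"fingers":[-1,-1,-1,-1,-1,-1]}'
python3 -m inch '{"slide":[[0,0,-0.03],[0,0,-0.05],[0,0,-0.05],[0,0,-0.05]],"rotation":[[0,0,0],[0,0,0],[0,0,0],[0,0,0]],"fingers":[-1,-1,-1,-1]}'
```

```text
time_s: 20.03
ee_pos: [0.4389, 0.2257, 0.0285]
eef_rot: [[-0.359, -0.661, -0.659], [-0.933, 0.25, 0.259], [-0.006, 0.708, -0.707]]
ft_force: [0.7, -1.1, 6.7]
gripper_width: 0.0566
time_s: 20.37
ee_pos: [0.439, 0.2256, 0.0283]
eef_rot: [[-0.359, -0.661, -0.659], [-0.933, 0.249, 0.259], [-0.007, 0.708, -0.706]]
ft_force: [1.8, -2.3, 15.2]
gripper_width: 0.057
```

Contact at the expected roller height (15 N). Relieving it, then releasing.

```bash
python3 -m inch '{"slide":[[0,0,0.04],[0,0,0.06],[0,0,0.06],[0,0,0.06],[0,0,0.06],[0,0,0.06],[0,0,0.06],[0,0,0.06],[0,0,0.06],[0,0,0.06],[0,0,0.06]],"rotation":[[0,0,0],[0,0,0],[0,0,0],[0,0,0],[0,0,0],[0,0,0],[0,0,0],[0,0,0],[0,0,0],[0,0,0],[0,0,0]],"fingers":[-1,-1,-1,1,1,1,1,1,1,1,1]}'
cat > chk.py <<'E'
from h import *
import sys
a=np.radians(69); xd=np.array([np.sin(a),-np.cos(a),0]); yd=np.array([np.cos(a),np.sin(a),0]); seat=.3365*xd+.3677*yd+[0,0,.046]
o=env.get_obs(); m=cam("wrist",o); im=env.capture("wrist")[:,:,::-1].copy(); cv2.imwrite(f"pics/{sys.argv[1]}.png",im)
hs=cv2.cvtColor(im,cv2.COLOR_BGR2HSV); uv=proj(m,[seat])[0].astype(int); print("uv",uv)
b=blob(cv2.inRange(hs,(15,50,60),(30,180,255)),tuple(int(v) for v in uv),100); print(cv2.boundingRect(b))
C=m["T"][:3,3]; d=ray(m,b)[1]
P=C+d*(((seat+.018*xd-C)@xd)/(d@xd))[:,None]; Q=np.c_[(P-seat)@yd,P[:,2]]; print("wrist yd,z,r",circ(Q))
for n in ("side","scene"):
    s=env.capture(n)[:,:,::-1].copy(); cv2.imwrite(f"pics/{sys.argv[1]}{n}.png",s); mm=cam(n); uv=proj(mm,[seat])[0]
    try:
        b=blob(cv2.inRange(cv2.cvtColor(s,cv2.COLOR_BGR2HSV),(17,60,70),(30,180,255)),tuple(int(v) for v in uv),20); print(n,cv2.boundingRect(b))
        t=np.linspace(0,2*np.pi,60); cyl=np.concatenate([seat+e*xd+.03*(np.cos(t)[:,None]*yd+np.sin(t)[:,None]*np.array([0,0,1.])) for e in(-.018,.018)])
        q=proj(mm,cyl); print("  predicted",q.min(0),q.max(0))
    except Exception as e: print(n,"none")
E
python3 chk.py 10
```

```text
time_s: 21.28
ee_pos: [0.4386, 0.2257, 0.0274]
eef_rot: [[-0.359, -0.661, -0.659], [-0.933, 0.25, 0.258], [-0.006, 0.708, -0.707]]
ft_force: [0.5, 0.3, 0.2]
gripper_width: 0.0853
uv [284 289]
(210, 240, 136, 121)
wrist yd,z,r (array([0.0029, 0.0509]), np.float64(0.0265445741919482))
side (220, 192, 13, 19)
  predicted [219.2521 191.8863] [231.9373 210.5159]
scene (364, 210, 19, 17)
  predicted [356.8333 207.3613] [382.9309 232.5457]
```

Side view matches a seated roll within a pixel. Backing out along the tool axis.

```bash
python3 -m inch '{"slide":[[0.22,-0.09,0.24],[0.55,-0.21,0.6],[0.9,-0.35,0.97],[1.4,-0.55,1.5],[2,-0.78,2.15],[2.6,-1.02,2.8],[3.2,-1.25,3.6],[3.2,-1.25,4.5],[3.2,-1.25,5],[3.2,-1.25,5],[3.2,-1.25,5],[3.2,-1.25,5],[3.2,-1.25,5]],"rotation":[[0,0,0],[0,0,0],[0,0,0],[0,0,0],[0,0,0],[0,0,0],[0,0,0],[0,0,0],[0,0,0],[0,0,0],[0,0,0],[0,0,0],[0,0,0]],"fingers":[1,1,1,1,1,1,1,1,1,1,1,1,1]}' 
python3 chk.py 11
python3 - <<'E'
from h import *
a=np.radians(69); xd=np.array([np.sin(a),-np.cos(a),0]); yd=np.array([np.cos(a),np.sin(a),0]); seat=.3365*xd+.3677*yd+[0,0,.046]
m=cam("wrist"); t=np.linspace(0,2*np.pi,90)
ring=lambda e:seat+e*xd+.03*(np.cos(t)[:,None]*yd+np.sin(t)[:,None]*np.array([0,0,1.]))
q=proj(m,np.concatenate([ring(-.018),ring(.018)])); print("wrist predicted",q.min(0),q.max(0))
q0=proj(m,[seat]);print("px per 10mm xd,yd,z",[(proj(m,[seat+.01*v])-q0)[0] for v in (xd,yd,np.array([0,0,1.]))])
E
```

```text
time_s: 22.52
ee_pos: [0.5341, 0.1881, 0.1764]
eef_rot: [[-0.359, -0.659, -0.661], [-0.933, 0.25, 0.258], [-0.005, 0.709, -0.705]]
ft_force: [-0.9, 0.2, 0.2]
gripper_width: 0.0854
uv [282 158]
(247, 130, 67, 64)
wrist yd,z,r (array([0.0026, 0.0598]), np.float64(0.031518286542726336))
side (220, 192, 13, 19)
  predicted [219.2521 191.8863] [231.9373 210.5159]
scene (362, 210, 21, 16)
  predicted [356.8333 207.3613] [382.9309 232.5457]
wrist predicted [249.8144 120.72  ] [316.2836 194.9678]
px per 10mm xd,yd,z [array([ 0.0331, -6.2924]), array([-10.5151,  -0.0391]), array([-0.0331,  8.826 ])]
```

```bash
python3 -c "
from workcell import env
print(env.get_obs()['time_s']); print(env.sign_off())"
```

```text
22.6667
the job is handed in; nothing more can be done
None
```

The roll of tape should be seated in the dispenser, and I handed the job in at 22.7 s of the 54 s allowed. The hand-in gives no verdict. I had used all 12 picture views by then, so the final seat was checked by numbers only.

**What I did:** I slid the roll up off the post, lowered it onto the middle of the mat and let go. I then took it again at a 45° slant. Joint 4 hit its limit on the first tilt, so I turned the tool 180° about its own axis and leaned the other way. I lowered the roll into the cradle until the wrist force rose to 15 N, eased off, opened the fingers and backed out.

**Last checks:**
- **Side camera:** the roll's outline matched a seated roll to about 1 pixel (roughly 3 mm). It did not move between letting go and backing out.
- **Wrist camera:** the upper edge of the roll was within 1 pixel of the height expected. Along the dispenser it read about 2.5 mm off, but the rollers themselves had shown about 1.6 mm the same way. That leaves about 1 mm, against the 5 mm allowed.
- **Robot:** the fingers were fully open and the wrist force was near zero after backing out.

**Checks that failed or disagreed:**
- Contact came about 2.5 mm higher than I had estimated for the roll's centre.
- The circle fits in the wrist view and the scene-camera outlines came from a partly hidden roll, so I gave them no weight.
- I did not measure the roll's axis angle after release. When I set it down it was lined up to about 1° with my estimate of the dispenser's direction.
- I did not measure the shaker, tumblers and jigger again at the end. I planned the moves clear of them, and the force readings after each move showed no contact apart from gripping and seating the roll.

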